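# Index the cheese board to its portion notch

### The arm

A 6-joint arm with a two-finger parallel gripper is mounted at the origin on the work surface. World frame = base frame: x ahead of the robot, y to its left, z up, the work surface at z = 0. Lengths are in m, angles in degrees, forces in N, time in s.
With the tool pointing down it reaches from about 0.4 to 0.825 m from the base axis. Payload 7 kg.
Tool frame: the origin (TCP) lies at the very end of the fingers, on their centre line; the grasp point (between the pads) lies 19 mm behind it; z points along the fingers, y is the line along which they close (so a half turn about z gives the same grasp; the last joint's range is limited). The gripper opens to 88 mm and grips with 3 to 60 N. Pads are 19 mm wide; open, the fingers measure 130 mm over their backs; the gripper's body (78 mm by 193 mm) begins 47 mm behind the grasp point.
Start: joints at [82.626, 20.546, 0.682, 0, -70.136, -16.507], TCP at [0.273, 0.617, 0.227] pointing down, gripper open.
Joint ranges: [-176.03, 176.03], [-82.01, 121.73], [-58.28, 71.71], [-173.87, 95.51], [-174.79, -0.11], [-173.66, 173.66]. Speed limits (degrees/s): [136.94, 136.94, 172.46, 180, 180, 180].

### API

Orientations are given as [roll, pitch, yaw] about the fixed x, y, z axes, in that order (R = Rz(yaw) Ry(pitch) Rx(roll)).
In Python, from plant import get_state, capture, close_job, regions_of gives the robot as it stands.
- The arm moves only by the tool jog_arm, never from a script. Its argument "moves" is a list of rows, each a list of 3 entries, a list of its own where there are three numbers: the shift along the tool's x, y, z in cm, then the turn about the tool's z in degrees, then the finger opening in cm, from 0 to 8.76. A call has 1 to 12 rows; each row shifts and turns the commanded pose from where the row before left it, along the tool's axes as they then stand; what a row does not reach is not made up. A row lasts 1/8 s, in which the tool goes at most 62.5 mm and 10.7 degrees, less where a joint would pass 70% of its speed; a pose out of reach is approached as far as the arm can. A call is refused whole if a number of a shift passes 6.25 or a number of a turn 10.7, either way. A call with a gripper value outside its range is refused whole. The fingers move at their own pace and stop on an object; "newtons" is the grip in N (left out, the last holds). Time passes only in rows, so rows that do not move let the fingers close. It gives the time, the measured TCP pose, the force, the opening and the grip force at its end, in the units of the state.
- get_state(): the state, without advancing time (a new reading comes with each control period).
- capture(name): name is "scene" or "top" or "wrist"; returns a dict with "pixels" (420x560x3 uint8, blue, green, red), "mtx" (3x3 intrinsics, pixels), "world_from_camera" (4x4, takes a point from camera to world coordinates); the wrist camera has in their place "hand_eye" (4x4, takes a point from camera to tool coordinates, whose origin is the TCP and whose axes are the flange's). Camera axes: x right, y down, z forward; pixel columns grow to the right and rows downward; lengths in m; the calibration is good to about 2 mm. A picture is of the moment at which its call begins: read the wrist's pose just before it. There is no depth.
- close_job(): hands the job in; it is judged then, once.
Trained networks look in a picture, given as the dict that the camera call returned (one of the last four; its "shot" number tells which), for a name from the list of things; names that differ only in an ending like _2 or _b are one class to them, and where a whole thing is asked for, a point or a joint stands for the part that bears it (a point fixed in the world has none). Each returns a list of dicts, best first, with "confidence" (0 to 1); they miss things now and then, are a little off and sometimes report something else, mostly with a low value. They report only what shows in the picture. A call takes as long as a camera call. They do not tell look-alikes from the thing itself.
- regions_of(picture, thing): "pixels" (420x560 bool, what is visible of it) and "pixel" ([column, row] in pixels, amid what is visible of it).
The state is a dict: "time_s": time; "joints": joint angles; "qd": joint speeds; "joint_torque": joint torques, N m; "tcp_pos": TCP position; "eef_rot": TCP orientation; "contact_force": force on the tool from outside, world axes, zero at the start; "moment": the same for the moment, N m; "gripper_width": finger opening in m; "gripper_force": force on a finger pad.
Only numpy, scipy, OpenCV 4.12 (cv2) and the standard library are available. Lean on these libraries where they do the work, as an engineer would, in place of code of your own. Each camera call takes 0.05 s, during which the arm holds its last target. There are 200 camera calls.

### The job

Turn the cheese board on by one portion: draw its spring index pin by the black knob, swing the board counter-clockwise (seen from above) and let the pin ride on the ring until it drops fully home in the portion notch, then let go. The notch's place is not known exactly, so feel for it, and never force the board against the pin. Keep the cheese in the middle of the board and leave the other goods where they are.

Things in the scene. Friction and masses are not known exactly. Their poses are not given: they have to be found in the camera images.
- stand: Fixed turntable: grey round foot 270 mm across, a steel index ring on it and a round wooden board 208 mm across, board top 57 mm above the work surface. Origin: centre of the foot's underside, on the board's vertical turning axis, at work surface height. Its x axis points from the axis to the home notch, z is up.
- home_notch (a point): Centre of the home notch, a radial gap 12 mm wide, 10 mm or more deep, in the flat top face of the index ring (220 to 280 mm across, face 40 mm up), 125 mm from the axis. Fixed. The portion notch is alike, on the same circle, but in the aluminium shoe: a wider sector of the ring, flush with it, with two dark thumbscrews at its rim, clamped firmly.
- platter (a joint): Turn of the board (rad): 0 = pin at the home notch (start), growing counter-clockwise from above; stops at -0.3 and 1.75. The portion notch lies somewhere between 0.8 and 1.4, set afresh each time, not measured. The board turns with light friction (about 1.2 N at the knob; about 4 N with the pin riding on the ring) and stays where it is left.
- index_pin (a joint): Lift of the pin (m): 0 = fully down in a notch, 0.010 = its flat foot is on the ring's face (riding), 0.018 = fully drawn. Steel, 10 mm thick, sliding straight up and down in a bracket at the board's edge, 125 mm from the axis; swings round with the board. Its spring pushes it down with 6 N (down) to 9 N (drawn); damped, it does not stay up by itself.
- knob_mid (a point): Centre of the pin's black plastic knob, an upright cylinder 26 mm across, 32 mm tall, fixed on the pin and rising with it. With the pin down it spans 68 to 100 mm above the work surface, centre at 84 mm. Under it is a steel sleeve 22 mm across, up to 64 mm high. Free room all round above 64 mm; the cheese stands about 40 mm inwards of it.
- cheese_center (a point): Centre (half-way up) of the loose pale cheese wheel, 140 mm across, 50 mm tall, 0.7 kg, resting on the middle of the board, top 107 mm above the work surface.
- butter_center (a point): Centre of a loose yellow butter block 100 x 75 x 60 mm, a bystander.
- jar_center (a point): Centre of a loose jar 72 mm across, 85 mm tall, a bystander.
- curd_center (a point): Centre of a loose open cardboard box 160 x 200 x 70 mm with curd sticks, a bystander.
Mind the look-alikes: they are no part of the job. Leave any pink look-alike of the part that bears cheese_center alone.

How it is judged (in metres and radians):
On the way, in this order (a step that is already met when the one before it is completed fails the run):
1. the pin is drawn clear of the home notch before the board is turned (value of joint index_pin above 0.0095 m and value of joint platter below 0.1 rad), for 0.1 s.
2. the board has been swung counter-clockwise off the home notch with the pin up (value of joint platter above 0.25 rad and value of joint index_pin above 0.008 m), for 0.1 s.
At the end, for the whole second after the job is handed in: The index pin is down in the portion notch (lift under 2.5 mm, board turned 0.75 to 1.45 rad from home and at rest), with the cheese flat on the board within 25 mm of its middle (value of joint index_pin below 0.0025 m and value of joint platter between 0.75 and 1.45 rad and velocity of joint platter between -0.05 and 0.05 rad/s and horizontal distance between cheese_center and stand below 0.025 m and angle between cheese_center's own z axis and vertical below 0.1 rad); the robot touches nothing.
It fails at once if the pin is forced against the ring or a notch wall (over 25 N) (contact force between index_pin_c0 and anything else above 25 N).
It fails at once if the cheese is pushed off the middle of the board (horizontal distance between cheese_center and stand above 0.03 m).
It fails at once if the other goods are disturbed (moved over 20 mm) (distance of any of butter_center, jar_center, curd_center from where it was at the start of the episode above 0.02 m).
It also fails if it takes over 61 s, if anything falls off the work surface, if the arm or the gripper's body presses on something with over 40 N, if the wrist force passes 120 N, or if a joint passes its speed limit or range.

## Working session

There is one attempt and no reset: what is moved stays moved. The work goes in short steps, Python scripts to look and compute and a tool call to move; the robot and the scene stay as the last step left them, time stands still between calls to the robot, and variables do not carry over. Pictures are saved under pics/ and viewed, at most 10 in all, crops included, and the job is handed in when it is done.

Besides the shell and the picture viewer there is one more tool, called after "Call:" in YAML: its name, and indented under it one key for each argument. jog_arm: Moves the arm, as the interface text tells. Its arguments: {"type":"object","properties":{"moves":{"type":"array"},"newtons":{"type":"number"}},"required":["moves"]}

```bash
mkdir -p pics
cat > h.py <<'E'
import numpy as np, cv2
from plant import get_state, capture, close_job, regions_of
def ray(p,px):
    d=np.linalg.inv(p["mtx"])@np.array([px[0],px[1],1.]); T=np.array(p["world_from_camera"])
    return T[:3,3],T[:3,:3]@d
def atz(p,px,z):
    o,d=ray(p,px); return o+d*(z-o[2])/d[2]
def tri(rs):
    A=0;b=0
    for o,d in rs:
        d=d/np.linalg.norm(d);P=np.eye(3)-np.outer(d,d);A=A+P;b=b+P@o
    return np.linalg.solve(A,b)
E
python3 - <<'E'
from h import *
s=get_state(); print(s)
ims=[]
for n in("scene","top"):
    p=capture(n); cv2.imwrite(f"pics/{n}.png",p["pixels"])
    for t in("stand","index_pin","knob_mid","cheese_center","butter_center","jar_center","curd_center"):
        for r in regions_of(p,t)[:4]:
            z={"knob_mid":.084,"index_pin":.084,"stand":.05,"cheese_center":.1}.get(t,.06)
            print(n,t,round(r["confidence"],2),np.round(r["pixel"]),r["pixels"].sum(),atz(p,r["pixel"],z).round(3))
E
```

```text
{'time_s': 0.0, 'joints': array([ 8.26255737e+01,  2.05896893e+01,  6.35087369e-01, -2.00450613e-02,
       -7.01358905e+01, -1.65040742e+01]), 'qd': array([ 0.09283261, -0.06673605, -0.02370995, -0.06566051, -0.14846957,
        0.06638693]), 'joint_torque': array([ 1.20999443e-04, -5.82718849e+01,  2.93053758e+01,  6.99712381e+00,
        7.01902361e-03, -1.49023922e-04]), 'tcp_pos': array([0.27309777, 0.61676223, 0.22565261]), 'eef_rot': array([ 1.79907882e+02, -7.64237871e-03, -2.38853204e+01]), 'contact_force': array([0.2833659 , 1.08022527, 0.40885748]), 'moment': array([-0.01729007, -0.065333  ,  0.02019328]), 'gripper_force': 0.0, 'gripper_width': 0.0875644615055401}
scene stand 0.56 [310. 236.] 5946 [ 0.646 -0.003  0.05 ]
scene knob_mid 0.52 [292. 250.] 150 [ 0.665 -0.079  0.084]
scene cheese_center 0.89 [306. 212.] 2311 [0.61  0.013 0.1  ]
scene cheese_center 0.6 [234. 312.] 3075 [ 0.713 -0.278  0.1  ]
scene cheese_center 0.41 [310. 238.] 5821 [ 0.673 -0.031  0.1  ]
scene butter_center 0.91 [142. 321.] 1790 [ 0.586 -0.438  0.06 ]
scene jar_center 0.76 [348. 122.] 742 [0.415 0.348 0.06 ]
scene jar_center 0.72 [294. 251.] 147 [ 0.658 -0.066  0.06 ]
scene curd_center 0.7 [417. 148.] 3900 [0.617 0.424 0.06 ]
scene curd_center 0.54 [309. 238.] 5889 [ 0.652 -0.013  0.06 ]
top stand 0.89 [258. 214.] 4100 [0.55 0.07 0.05]
top index_pin 0.56 [302. 174.] 63 [ 0.671 -0.077  0.084]
top butter_center 0.62 [407. 201.] 839 [ 0.578 -0.417  0.06 ]
top butter_center 0.54 [172. 263.] 474 [0.397 0.35  0.06 ]
top curd_center 0.82 [143. 201.] 3337 [0.6   0.447 0.06 ]
```

Run:
```python
import cv2,numpy as np
a=cv2.imread("pics/scene.png");b=cv2.imread("pics/top.png")
c=cv2.resize(a[150:360,200:400],None,fx=2,fy=2,interpolation=2);d=cv2.resize(b[130:290,170:370],None,fx=2,fy=2,interpolation=2)
o=np.zeros((420,800,3),np.uint8);o[:,:400]=c;o[:320,400:]=d
cv2.imwrite("pics/crop.png",o)
```

```text
(no output)
```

View pics/top.png

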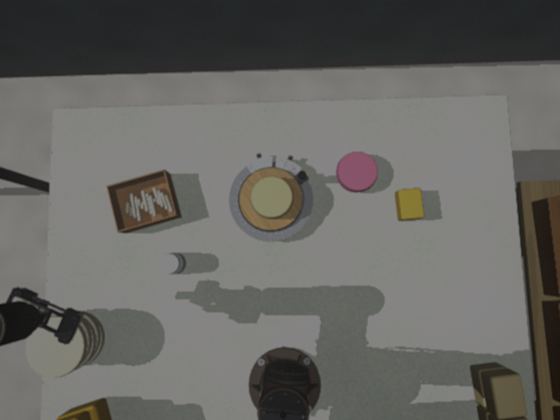

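View pics/crop.png

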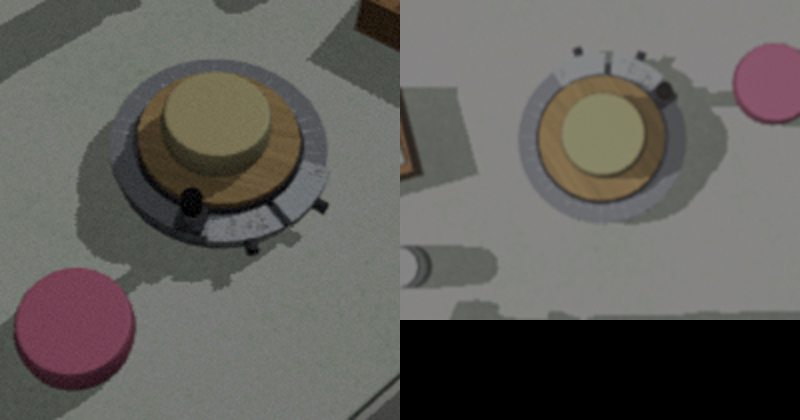

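Cheese candidates in the top view are the pale wheel at (271,197), which stands on the wooden board with the ring and knob, and a pink disc at (357,171), which is the look-alike to leave alone. The knob shows at (302,176). The shoe's dark slit, the portion notch, shows at about (274,161) between thumbscrews at (259,155) and (290,158).

Run:
```python
from h import *
t=capture("top");s=capture("scene");w=capture("wrist");print(np.round(w["hand_eye"],3),np.round(w["mtx"],1))
r=regions_of(t,"cheese_center"); 
for n,p,z in(("knob",(302.5,176),.09),("axis",(271,199),.057),("notch",(274,161),.04),("scr",(259,155),.04),("scr2",(290.5,158),.04)): print(n,atz(t,p,z).round(3))
print("scene knob top",atz(s,(295.5,248),.1).round(3), "notch",atz(s,(340,256.5),.04).round(3))
print("knob tri",tri([ray(t,(302.5,176)),ray(s,(295.5,251))]).round(3))
# wood board mask in top
h=cv2.cvtColor(t["pixels"],cv2.COLOR_BGR2HSV)
m=cv2.inRange(h,(5,60,60),(35,255,255));m[:,:225]=0;m[:,320:]=0;m[:150]=0;m[250:]=0
m=cv2.morphologyEx(m,cv2.MORPH_OPEN,np.ones((3,3)))
c=max(cv2.findContours(m,0,1)[0],key=cv2.contourArea);e=cv2.fitEllipse(cv2.convexHull(c));print(e,atz(t,e[0],.057).round(4))
print(np.array(t["world_from_camera"]).round(2))
```

```text
[[-0.001 -0.962 -0.275  0.074]
 [ 1.    -0.001 -0.001 -0.001]
 [ 0.    -0.275  0.962 -0.158]
 [ 0.     0.     0.     1.   ]] [[326.3   0.  274.2]
 [  0.  326.3 210.5]
 [  0.    0.    1. ]]
knob [ 0.664 -0.078  0.09 ]
axis [0.596 0.026 0.057]
notch [0.727 0.014 0.04 ]
scr [0.749 0.064 0.04 ]
scr2 [ 0.736 -0.042  0.04 ]
scene knob top [ 0.673 -0.075  0.1  ] notch [0.732 0.019 0.04 ]
knob tri [ 0.668 -0.075  0.08 ]
((270.3558044433594, 198.73931884765625), (62.59003448486328, 63.21357727050781), 73.4060287475586) [0.5973 0.0283 0.057 ]
[[-0.02 -0.99  0.11  0.4 ]
 [-1.    0.03  0.01 -0.03]
 [-0.02 -0.11 -0.99  1.43]
 [ 0.    0.    0.    1.  ]]
```

Call:
jog_arm:
  moves:
    - [[5,3.7,0],0,8.76]
    - [[5,3.7,0],0,8.76]
    - [[5,3.7,0],0,8.76]
    - [[5,3.7,0],0,8.76]
    - [[5,3.7,0],0,8.76]
    - [[5,3.7,0],0,8.76]
    - [[5,3.7,0],0,8.76]
    - [[5,3.7,0],0,8.76]
    - [[5,3.7,0],0,8.76]
    - [[5,3.7,0],0,8.76]
    - [[5,3.7,0],0,8.76]
    - [[5,3.7,0],0,8.76]

```text
time_s: 2.5
tcp_pos: [0.6431, -0.0336, 0.2268]
eef_rot: [-180.0, -0.0, -23.9]
contact_force: [0.8, 1.5, -0.4]
gripper_width: 0.0874
gripper_force: 0.0
```

Call:
jog_arm:
  moves:
    - [[2,1.5,0],0,8]
    - [[2,1.5,0],0,6]
    - [[0,0,0],10.7,5.5]
    - [[0,0,0],10.7,5.5]
    - [[0,0,0],10.7,5.5]
    - [[0,0,0],0,5.5]
    - [[0,0,0],0,5.5]

```text
time_s: 3.38
tcp_pos: [0.6667, -0.0751, 0.2267]
eef_rot: [-180.0, -0.0, -55.7]
contact_force: [0.7, -0.1, -0.2]
gripper_width: 0.0551
gripper_force: 0.0
```

```bash
cat >> h.py <<'E'
from scipy.spatial.transform import Rotation as Ro
def wrist(name=None):
    s=get_state(); p=capture("wrist"); T=np.eye(4); T[:3,:3]=Ro.from_euler("xyz",s["eef_rot"],degrees=True).as_matrix(); T[:3,3]=s["tcp_pos"]
    p["world_from_camera"]=T@np.array(p["hand_eye"])
    if name: cv2.imwrite("pics/"+name,p["pixels"])
    return s,p
E
python3 - <<'E'
from h import *
s,p=wrist("w1.png");print(s["time_s"],s["tcp_pos"],s["eef_rot"],s["contact_force"])
for t in("knob_mid","cheese_center"):
    for r in regions_of(p,t): print(t,r["confidence"],r["pixel"],atz(p,r["pixel"],.09))
E
```

```text
3.375 [ 0.66666605 -0.07509151  0.22670832] [-1.79987981e+02 -5.54293033e-03 -5.57132901e+01] [ 0.73538631 -0.08206807 -0.19074562]
knob_mid 0.58 [269.1, 197.8] [ 0.67206243 -0.0733435   0.09      ]
cheese_center 0.68 [361.4, 38.6] [ 0.68442474 -0.22661661  0.09      ]
cheese_center 0.65 [275.4, 312.9] [0.59844375 0.02432361 0.09      ]
```

View pics/w1.png

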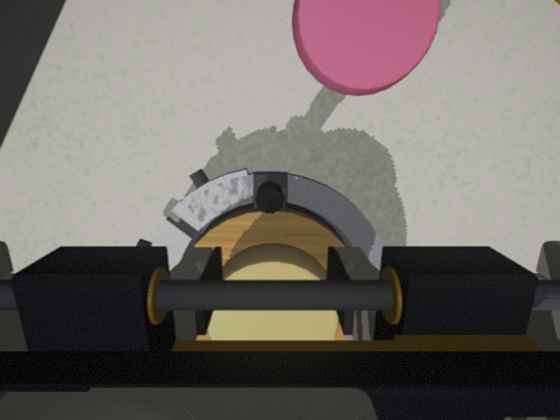

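The wrist view shows the knob at (269,197), the pale cheese inward of it, the pink look-alike at top right, and the shoe's notch slit from about (170,208) to (195,237).

Run:
```python
from h import *
s,p=wrist()
t=capture("top");sc=capture("scene")
print("tri",tri([ray(p,(269.1,197.8)),ray(t,(302.5,176)),ray(sc,(295.5,251))]).round(4))
print("top",atz(p,(270,195.5),.1).round(4))
c=np.array([.597,.0275])
for q in((170,208),(183,222),(195,237)): 
    w=atz(p,q,.04)[:2]-c;print(q,np.linalg.norm(w).round(4),np.degrees(np.arctan2(w[1],w[0])).round(2))
g=p["pixels"]; k=cv2.inRange(g,(0,0,0),(28,28,28)); print(cv2.connectedComponents(k)[0])
o=np.hstack([cv2.resize(g[150:280,140:400],None,fx=3,fy=3,interpolation=2)]);cv2.imwrite("pics/w1c.png",o)
```

```text
tri [ 0.6689 -0.074   0.0802]
top [ 0.6737 -0.0778  0.1   ]
(170, 208) 0.1537 -7.48
(183, 222) 0.1333 -6.01
(195, 237) 0.1128 -3.09
113
```

View pics/w1c.png

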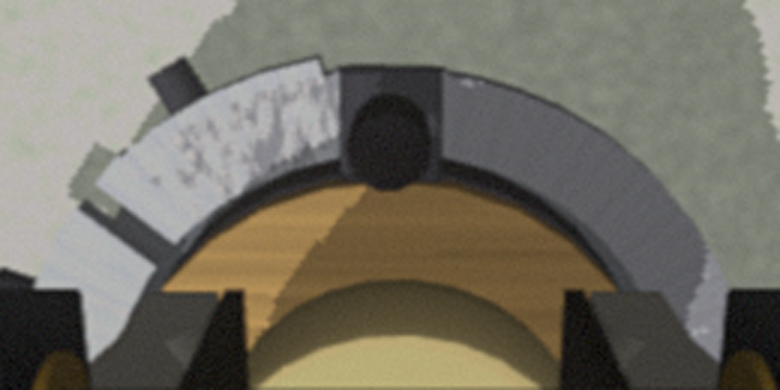

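Call:
jog_arm:
  moves:
    - [[0.1,-0.3,3],-1.4,5.5]
    - [[0,0,4],0,5.5]
    - [[0,0,4],0,5.5]
    - [[0,0,2.5],0,5.5]
    - [[0,0,0],0,5.5]
    - [[0,0,0],0,5.5]

```text
time_s: 4.42
tcp_pos: [0.6705, -0.0745, 0.0928]
eef_rot: [-179.9, -0.1, -54.5]
contact_force: [0.2, -0.4, 0.8]
gripper_width: 0.0549
gripper_force: 0.0
```

Run:
```python
from h import *
s,p=wrist("w2.png");print(s["tcp_pos"],s["eef_rot"],s["contact_force"])
for r in regions_of(p,"knob_mid"): print(r["confidence"],r["pixel"],atz(p,r["pixel"],.1).round(4))
```

```text
[ 0.67052177 -0.07451493  0.0928416 ] [-1.79933767e+02 -6.18620434e-02 -5.45475911e+01] [ 0.19697647 -0.39090513  0.84600486]
0.65 [263.7, 241.5] [ 0.6837 -0.0829  0.1   ]
0.59 [274.1, 257.9] [ 0.6744 -0.0787  0.1   ]
```

View pics/w2.png

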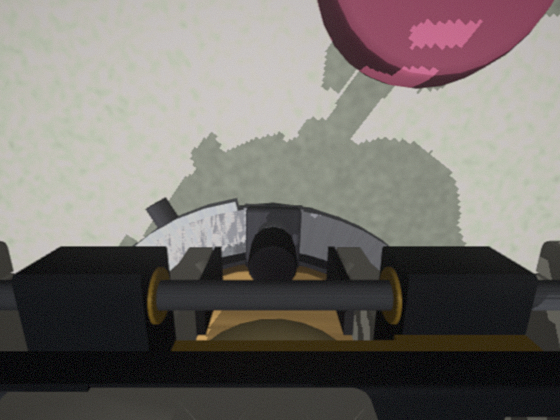

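The knob, at (272,258), sits centred between the fingers (inner faces at about columns 205 and 345). I lower and close gently.

Call:
jog_arm:
  moves:
    - [[0.1,0,1.2],0,5.5]
    - [[0,0,1.1],0,5.5]
    - [[0,0,0],0,3.6]
    - [[0,0,0],0,3.0]
    - [[0,0,0],0,2.8]
  newtons: 5

```text
time_s: 5.15
tcp_pos: [0.6705, -0.0753, 0.0689]
eef_rot: [-180.0, -0.0, -54.6]
contact_force: [-0.3, 0.7, 0.2]
gripper_width: 0.0314
gripper_force: 0.0
```

Call:
jog_arm:
  moves:
    - [[0,0,0],0,2.0]
    - [[0,0,0],0,2.0]
    - [[0,0,0],0,2.0]
  newtons: 5

```text
time_s: 5.52
tcp_pos: [0.6709, -0.0751, 0.0689]
eef_rot: [-179.9, -0.0, -54.6]
contact_force: [3.3, 1.9, -0.6]
gripper_width: 0.0256
gripper_force: 5.0
```

Call:
jog_arm:
  moves:
    - [[0,-0.05,0],0,2.0]
    - [[0,0,0],0,2.0]
  newtons: 12

```text
time_s: 5.78
tcp_pos: [0.6709, -0.0751, 0.0689]
eef_rot: [-180.0, -0.0, -54.6]
contact_force: [2.0, 1.3, 2.3]
gripper_width: 0.0257
gripper_force: 12.0
```

Call:
jog_arm:
  moves:
    - [[0,-0.05,0],0,2.0]
    - [[0,0,0],0,2.0]
    - [[0,0,-0.4],0,2.0]
    - [[0,0,-0.4],0,2.0]
    - [[0,0,-0.4],0,2.0]
    - [[0,0,-0.2],0,2.0]
    - [[0,0,0],0,2.0]
  newtons: 30

```text
time_s: 6.65
tcp_pos: [0.6704, -0.0752, 0.081]
eef_rot: [179.9, 0.1, -54.6]
contact_force: [3.6, -3.9, -8.3]
gripper_width: 0.0251
gripper_force: 30.0
```

Call:
jog_arm:
  moves:
    - [[0,0,-0.2],0,2.0]
    - [[0,-0.33,0],-1.5,2.0]
    - [[-0.02,-0.65,0],-3,2.0]
    - [[-0.02,-0.65,0],-3,2.0]
    - [[-0.02,-0.65,0],-3,2.0]
    - [[-0.01,-0.65,0],-3,2.0]
    - [[-0.02,-0.65,0],-3,2.0]
    - [[-0.02,-0.65,0],-3,2.0]

```text
time_s: 7.65
tcp_pos: [0.7014, -0.0461, 0.0832]
eef_rot: [179.9, -0.0, -35.0]
contact_force: [8.8, -6.9, -8.0]
gripper_width: 0.026
gripper_force: 30.0
```

Run:
```python
from h import *
s,p=wrist("w3.png");c=np.array([.6013,.0287])
r=s["tcp_pos"][:2]-c;print(s["tcp_pos"],s["contact_force"],np.degrees(np.arctan2(r[1],r[0])))
# old-view notch in world from first wrist pose
T=np.eye(4);T[:3,:3]=Ro.from_euler("xyz",[-179.988,-.0055,-55.713],degrees=True).as_matrix();T[:3,3]=[.666666,-.075092,.226708]
q=dict(mtx=p["mtx"],world_from_camera=T@np.array(p["hand_eye"]))
for x in((169.5,214.5),(182,224),(195.7,234.7)):
    w=atz(q,x,.04)[:2]-c;print(np.linalg.norm(w),np.degrees(np.arctan2(w[1],w[0])))
```

```text
[ 0.70141586 -0.04612561  0.08317687] [ 8.83466984 -6.93524207 -7.95214314] -36.77407524136018
0.14581009680199827 -5.556471806479613
0.12881991490215947 -5.466260897984474
0.10966745108849396 -5.186798050077707
```

View pics/w3.png

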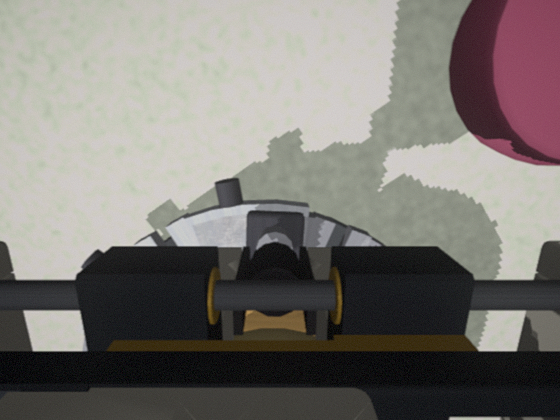

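The knob is held drawn at (275,265), with the pin's bright stem showing above it and the board turned with it. Next I correct the radial offset and swing to just short of the notch, which I put at about 51° of turn.

Call:
jog_arm:
  moves:
    - [[0.2,0,0],1.8,2.0]
    - [[-0.02,-0.65,0],-3,2.0]
    - [[-0.02,-0.65,0],-3,2.0]
    - [[-0.02,-0.65,0],-3,2.0]
    - [[-0.01,-0.65,0],-3,2.0]
    - [[-0.02,-0.65,0],-3,2.0]
    - [[-0.02,-0.65,0],-3,2.0]
    - [[-0.02,-0.65,0],-3,2.0]
    - [[0,0,0],0,2.0]

```text
time_s: 8.82
tcp_pos: [0.7219, -0.0062, 0.0825]
eef_rot: [179.9, 0.1, -15.8]
contact_force: [5.3, -5.1, -8.0]
gripper_width: 0.0255
gripper_force: 30.0
```

Call:
jog_arm:
  moves:
    - [[0.12,-0.44,0],-2,2.0]
    - [[0,-0.44,0],-2,2.0]
    - [[0,0,0.15],0,2.0]
    - [[0,0,0.15],0,2.0]
    - [[0,0,0],0,2.0]

```text
time_s: 9.45
tcp_pos: [0.7242, 0.0021, 0.0803]
eef_rot: [179.9, 0.2, -11.9]
contact_force: [-1.6, -4.8, -8.4]
gripper_width: 0.0254
gripper_force: 30.0
```

Call:
jog_arm:
  moves:
    - [[0,0,0.1],0,2.0]
    - [[0,0,0.1],0,2.0]
    - [[0,0,0.1],0,2.0]
    - [[0,0,0],0,2.0]

```text
time_s: 9.95
tcp_pos: [0.7243, 0.0021, 0.0789]
eef_rot: [179.9, 0.1, -11.9]
contact_force: [-4.2, -5.1, -1.8]
gripper_width: 0.0254
gripper_force: 30.0
```

Call:
jog_arm:
  moves:
    - [[0,0,0],0,2.9]
    - [[0,0,0],0,2.9]
    - [[0,-0.1,0],-0.45,2.9]
    - [[0,-0.1,0],-0.45,2.9]
    - [[0,-0.1,0],-0.45,2.9]
    - [[0,-0.1,0],-0.45,2.9]

```text
time_s: 10.7
tcp_pos: [0.7262, 0.0052, 0.0793]
eef_rot: [179.9, 0.0, -10.1]
contact_force: [-2.9, -8.3, 3.3]
gripper_width: 0.0293
gripper_force: 4.3
```

Call:
jog_arm:
  moves:
    - [[0,-0.1,0],-0.45,2.9]
    - [[0,-0.1,0],-0.45,2.9]
    - [[0,-0.1,0],-0.45,2.9]

```text
time_s: 11.08
tcp_pos: [0.7268, 0.0082, 0.0793]
eef_rot: [179.9, 0.0, -8.7]
contact_force: [-2.8, -7.7, 3.0]
gripper_width: 0.0288
gripper_force: 4.0
```

Call:
jog_arm:
  moves:
    - [[0,-0.06,0],-0.3,2.9]
    - [[0,-0.06,0],-0.3,2.9]
    - [[0,-0.06,0],-0.3,2.9]
    - [[0,-0.06,0],-0.3,2.9]

```text
time_s: 11.58
tcp_pos: [0.7272, 0.0106, 0.0793]
eef_rot: [179.9, 0.0, -7.5]
contact_force: [-3.1, -7.5, 2.6]
gripper_width: 0.0291
gripper_force: 3.7
```

Call:
jog_arm:
  moves:
    - [[0,-0.06,0],-0.3,2.9]
    - [[0,-0.06,0],-0.3,2.9]
    - [[0,-0.06,0],-0.3,2.9]

```text
time_s: 11.95
tcp_pos: [0.7274, 0.0125, 0.0793]
eef_rot: [179.9, 0.0, -6.6]
contact_force: [-2.2, -6.9, 2.0]
gripper_width: 0.0291
gripper_force: 3.3
```

Call:
jog_arm:
  moves:
    - [[0,-0.05,0],-0.2,2.9]
    - [[0,-0.05,0],-0.2,2.9]
    - [[0,-0.05,0],-0.2,2.9]
    - [[0,-0.05,0],-0.2,2.9]

```text
time_s: 12.45
tcp_pos: [0.7277, 0.0145, 0.0792]
eef_rot: [179.9, 0.0, -5.8]
contact_force: [-1.5, -7.0, 1.9]
gripper_width: 0.0289
gripper_force: 3.1
```

Call:
jog_arm:
  moves:
    - [[0,-0.05,0],-0.2,2.9]
    - [[0,-0.05,0],-0.2,2.9]
    - [[0,-0.05,0],-0.2,2.9]

```text
time_s: 12.82
tcp_pos: [0.728, 0.0163, 0.0788]
eef_rot: [179.9, 0.0, -5.2]
contact_force: [-0.5, -5.1, -1.2]
gripper_width: 0.029
gripper_force: 2.3
```

Call:
jog_arm:
  moves:
    - [[0,0,0],0,2.9]
    - [[0,0,0],0,2.9]
    - [[0,0,0],0,2.9]

```text
time_s: 13.2
tcp_pos: [0.7283, 0.0177, 0.0787]
eef_rot: [-180.0, -0.0, -5.2]
contact_force: [-0.8, -0.8, -0.5]
gripper_width: 0.0291
gripper_force: 0.4
```

Run:
```python
from h import *
s,p=wrist("w4.png");print(s["contact_force"],s["gripper_force"],s["tcp_pos"])
```

```text
[-0.7907381  -0.80225483 -0.54082165] 0.4302144795656204 [0.72834809 0.01769866 0.07871155]
```

View pics/w4.png

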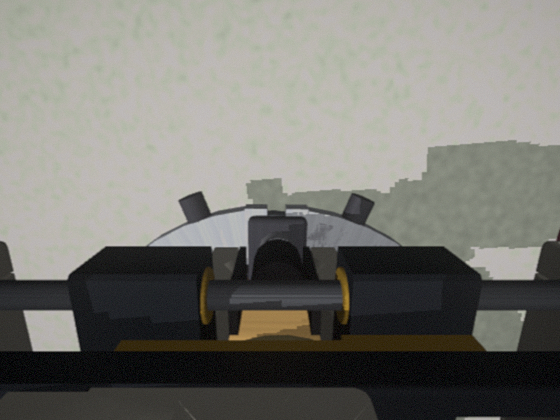

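The knob at (278,262) now sits in the shoe's gap, centred between the thumbscrews at (193,207) and (358,207). The bright stem is no longer visible and the drag has gone. A gentle nudge should confirm the pin is trapped.

Call:
jog_arm:
  moves:
    - [[0,-0.05,0],0,2.9]
    - [[0,-0.05,0],0,2.9]
    - [[0,-0.05,0],0,2.9]
    - [[0,0,0],0,2.9]

```text
time_s: 13.75
tcp_pos: [0.7282, 0.0189, 0.0787]
eef_rot: [-180.0, -0.0, -5.2]
contact_force: [1.0, -0.1, 0.8]
gripper_width: 0.029
gripper_force: 0.4
```

Call:
jog_arm:
  moves:
    - [[0,-0.05,0],0,2.9]
    - [[0,-0.05,0],0,2.9]
    - [[0,-0.05,0],0,2.9]
    - [[0,0,0],0,2.9]

```text
time_s: 14.25
tcp_pos: [0.7283, 0.0196, 0.0787]
eef_rot: [180.0, 0.0, -5.2]
contact_force: [2.3, -5.7, -0.2]
gripper_width: 0.0289
gripper_force: 2.3
```

Call:
jog_arm:
  moves:
    - [[0,0.1,0],0,2.9]
    - [[0,0.1,0],0,3.2]
    - [[0,0,0],0,5.0]
    - [[0,0,0],0,5.5]
    - [[0,0,0],0,5.5]
    - [[0,0,-2],0,5.5]
    - [[0,0,-4],0,5.5]
    - [[0,0,-4],0,5.5]
    - [[0,0,-4],0,5.5]
    - [[0,0,0],0,5.5]
    - [[0,0,0],0,5.5]

```text
time_s: 15.62
tcp_pos: [0.728, 0.0184, 0.2196]
eef_rot: [-180.0, -0.1, -5.2]
contact_force: [-0.7, -0.5, -1.3]
gripper_width: 0.055
gripper_force: 0.0
```

Run:
```python
from h import *
s,p=wrist("w5.png");print(s["time_s"],s["tcp_pos"],s["contact_force"])
sc=capture("scene");t=capture("top");K={}
for n,q in(("w",p),("s",sc),("t",t)):
    for th in("knob_mid","cheese_center","butter_center","jar_center","curd_center"):
        for r in regions_of(q,th)[:2]: print(n,th,round(r["confidence"],2),r["pixel"],atz(q,r["pixel"],.1).round(3))
g=cv2.resize(sc["pixels"][170:300,230:400],None,fx=2.35,fy=3,interpolation=2)
o=np.hstack([g,cv2.resize(p["pixels"][120:250,180:380],(400,390))]);cv2.imwrite("pics/end.png",o[:600,:800])
```

```text
15.625 [0.72796164 0.01840333 0.21961391] [-0.74325448 -0.50213639 -1.25449237]
w knob_mid 0.6 [275.3, 203.8] [0.729 0.018 0.1  ]
w cheese_center 0.67 [516.1, 195.7] [ 0.717 -0.192  0.1  ]
w cheese_center 0.6 [277.5, 316.2] [0.616 0.027 0.1  ]
w curd_center 0.29 [268.8, 233.1] [0.702 0.027 0.1  ]
s knob_mid 0.43 [339.4, 243.3] [0.728 0.013 0.1  ]
s cheese_center 0.6 [237.2, 308.7] [ 0.711 -0.269  0.1  ]
s butter_center 0.6 [145.9, 320.8] [ 0.613 -0.433  0.1  ]
s curd_center 0.72 [418.8, 147.3] [0.638 0.395 0.1  ]
t knob_mid 0.57 [271.5, 157.0] [0.726 0.02  0.1  ]
t cheese_center 0.73 [357.1, 172.3] [ 0.669 -0.252  0.1  ]
t cheese_center 0.7 [272.6, 196.1] [0.599 0.019 0.1  ]
t butter_center 0.73 [408.6, 201.5] [ 0.57 -0.41  0.1 ]
t butter_center 0.51 [272.0, 216.4] [0.534 0.023 0.1  ]
t jar_center 0.65 [164.2, 263.7] [0.394 0.364 0.1  ]
t jar_center 0.62 [133.5, 200.0] [0.599 0.464 0.1  ]
t curd_center 0.78 [135.4, 202.0] [0.592 0.458 0.1  ]
```

View pics/end.png

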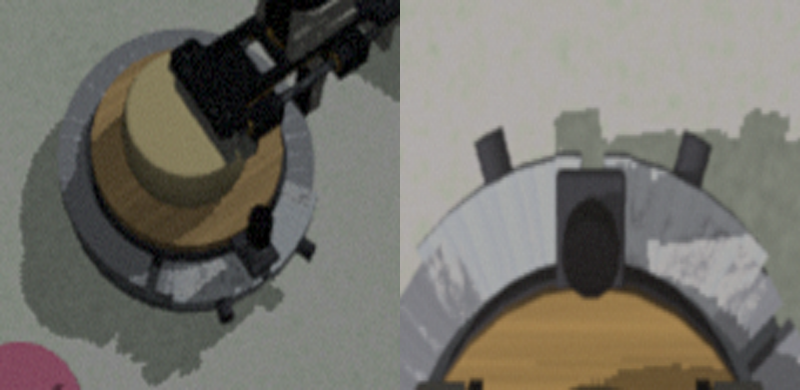

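Run:
```python
from h import *
s,p=wrist();sc=capture("scene");t=capture("top")
a=ray(p,(275.3,203.8));b=ray(sc,(339.4,243.3));c=ray(t,(271.5,157.))
for L in((a,b,c),(a,b),(b,c)): print(tri(L).round(4))
# apparent size at home vs now
for f in("pics/w1.png","pics/w5.png"):
    g=cv2.cvtColor(cv2.imread(f)[:245],cv2.COLOR_BGR2GRAY); print([ (y,int((g[y,245:300]<32).sum())) for y in range(182,222,3)])
for z in(.1,.11): print(z, 326.3*.026/(s["tcp_pos"][2]+.158-z))
```

```text
[0.7269 0.0184 0.0931]
[0.7255 0.018  0.0905]
[0.7266 0.0183 0.0936]
[(182, 6), (185, 18), (188, 14), (191, 8), (194, 10), (197, 12), (200, 10), (203, 17), (206, 25), (209, 13), (212, 1), (215, 0), (218, 0), (221, 0)]
[(182, 0), (185, 0), (188, 6), (191, 15), (194, 11), (197, 5), (200, 5), (203, 5), (206, 4), (209, 6), (212, 16), (215, 9), (218, 0), (221, 0)]
0.1 30.6731117199092
0.11 31.82369488860542
```

Run:
```python
from h import *
s,p=wrist("w6.png");sc=capture("scene");t=capture("top")
C=np.array([.6013,.0287])
def proj(q,X):
    T=np.linalg.inv(np.array(q["world_from_camera"]));x=q["mtx"]@(T[:3,:3]@X+T[:3,3]);return x[:2]/x[2]
T=np.eye(4);T[:3,:3]=Ro.from_euler("xyz",[-179.988,-.0055,-55.713],degrees=True).as_matrix();T[:3,3]=[.666666,-.075092,.226708]
h=dict(mtx=p["mtx"],world_from_camera=T@np.array(p["hand_eye"]))
a=np.linspace(0,2*np.pi,60)
for name,ang,views in(("home",-56.2,(("w",h),("s",sc),("t",t))),("now",-5.2,(("w",p),("s",sc),("t",t)))):
    for v,q in views:
        for l in(0,.01):
            k=C+.125*np.array([np.cos(np.radians(ang)),np.sin(np.radians(ang))])
            pts=np.array([proj(q,np.array([k[0]+.013*np.cos(x),k[1]+.013*np.sin(x),z+l])) for x in a for z in(.068,.1)])
            print(name,v,l,"cols",pts[:,0].min().round(1),pts[:,0].max().round(1),"rows",pts[:,1].min().round(1),pts[:,1].max().round(1))
def tile(im,c,r,n=22): return cv2.resize(im[r-n:r+n,c-n:c+n],(260,260),interpolation=cv2.INTER_CUBIC)
w1=cv2.imread("pics/w1.png");s0=cv2.imread("pics/scene.png");t0=cv2.imread("pics/top.png")
o=np.vstack([np.hstack([tile(w1,270,197),tile(s0,295,250),tile(t0,302,176)]),np.hstack([tile(p["pixels"],275,203),tile(sc["pixels"],340,245),tile(t["pixels"],272,158)])])
cv2.imwrite("pics/cmp.png",np.clip(o.astype(float)*1.8,0,255).astype(np.uint8))
```

```text
home w 0 cols 257.1 286.0 rows 179.5 214.1
home w 0.01 cols 256.5 286.4 rows 181.4 217.3
home s 0 cols 289.0 300.3 rows 242.7 259.4
home s 0.01 cols 289.1 300.5 rows 240.3 257.2
home t 0 cols 297.4 305.7 rows 169.2 179.1
home t 0.01 cols 297.4 305.8 rows 168.5 178.5
now w 0 cols 261.8 291.4 rows 185.8 221.7
now w 0.01 cols 261.4 292.0 rows 187.9 225.2
now s 0 cols 333.4 345.7 rows 237.0 253.6
now s 0.01 cols 333.8 346.1 rows 234.6 251.4
now t 0 cols 268.3 276.7 rows 153.2 163.4
now t 0.01 cols 268.1 276.6 rows 152.5 162.7
```

View pics/cmp.png

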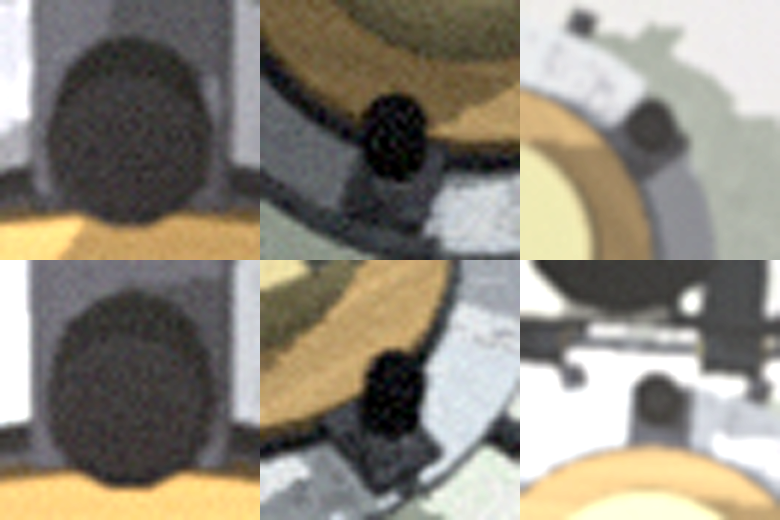

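The outlines match a fully lowered pin in both views. In the scene camera the knob spans rows 237.9–253.3, against 237.0–253.6 predicted for lift 0 and 234.6–251.4 for riding. The knob stands in the shoe gap, the cheese is central and the other goods haven't moved, so I hand in.

```bash
python3 -c "
from plant import close_job;print(close_job())"
```

```text
the job is handed in; nothing more can be done
None
```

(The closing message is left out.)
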